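# Desk tools back into their organiser trays

## Robot

A 7-joint arm with a two-finger parallel gripper is mounted at the origin on a cart in front of the work surface, level with it; the furniture and walls round the work are solid. World frame = base frame: x ahead of the robot, y to its left, z up, the work surface at z = 0. Lengths are in m, angles in rad, forces in N, time in s.
With the tool pointing down it reaches from about 0.4 to 0.85 m from the base axis. Payload 6.9 kg.
Tool frame: the origin (TCP) lies midway between the tips of the shut fingers; the grasp point (between the pads) lies behind it (robot.grip_depth is the z of the grasp point in the tool frame, in m); z points along the fingers, y is the line along which they close (so a half turn about z gives the same grasp; the last joint's range is limited). The gripper opens to 85 mm and grips with 20 to 120 N. Pads are 22 mm wide; open, the fingers measure 114 mm over their backs; the gripper's body (76 mm by 85 mm) begins 54 mm behind the grasp point. The pads swing forward as they close: fully open they stand 13 mm farther back than shut.
Start: joints at [0.105, 0.507, -0.238, 1.5, 0.126, 1.149, -0.155], TCP at [0.625, -0, 0.231] pointing down, gripper open.
Joint ranges: [-3.08, 3.08], [-0.24, 2.05], [-1.43, 1.35], [0, 2.5], [-1.52, 4.66], [0.17, 1.96], [-2.89, 2.89]. Speed limits (rad/s): [2.39, 2.39, 3.14, 3.14, 3.14, 3.14, 3.14].

## Interface

Orientations are given as a 3x3 rotation matrix whose columns are the frame's x, y, z axes.
In Python, from station import state, get_image, robot gives the robot as it stands. The module is installed in compiled form; this text tells all that it offers.
- The arm moves only by the shell command python3 -m inch 'ROWS' [FORCE]. ROWS is JSON, a list of rows, each a list of 3 entries, a list of its own where there are three numbers: the shift along the tool's x, y, z in cm, then the turn, a rotation vector about the tool's x, y, z in degrees, then the opening, from 0 (shut) to 1 (fully open). In form: [[[tx, ty, tz], [ax, ay, az], fingers], ...]. A call has 1 to 10 rows; each row is the pose to reach, as a shift and turn from the pose commanded when the call began, along the tool's axes at that moment; what a row does not reach only later rows make up. A row lasts 1/12 s, in which the tool goes at most 41.7 mm and 7.16 degrees, less where a joint would pass 70% of its speed; a pose out of reach is approached as far as the arm can. A call with a gripper value outside its range is refused whole. The fingers move at their own pace and stop on an object; FORCE is the grip in N (left out, the last holds). Time passes only in rows, so rows that repeat a pose let the fingers close. It gives the time, the measured TCP pose, the force, the opening and the grip force at its end, in the units of the state.
- state(): the state, without advancing time (a new reading comes with each control period).
- get_image(name): name is "scene" or "side" or "wrist"; returns a dict with "color" (480x640x3 uint8, blue, green, red), "range_z" (480x640 float32, m along the optical axis (not along the pixel's ray), 0 where there is no reading), "K" (3x3 intrinsics, pixels), "cam_to_world" (4x4, takes a point from camera to world coordinates). Camera axes: x right, y up, looking along -z (the intrinsics and any distortion apply to the point x, -y, -z); pixel columns grow to the right and rows downward; lengths in m; the calibration is good to about 2 mm. A picture is of the moment at which its call begins.
- robot.hand_in(): hands the job in; it is judged then, once.
The state is a dict: "time": time; "joint_positions": joint angles; "joint_vel": joint speeds; "tau": joint torques, N m; "tcp_pos": TCP position; "orientation": TCP orientation; "contact_force": force on the tool from outside, world axes, zero at the start; "moment": the same for the moment, N m; "width": finger opening in m; "gripper_force": force on a finger pad.
Only numpy, scipy, OpenCV 4.12 (cv2) and the standard library are available. Lean on these libraries where they do the work, as an engineer would, in place of code of your own. Each camera call takes 0.05 s, during which the arm holds its last target. There are 200 camera calls.

## Task

Tidy the desk: put the stapler that stands among the trays, the pocket tape measure, the red-lidded jar and the spool of thread each into the shallow black tray made to its shape and size (long tray, short tray, large round tray, small round tray). Each must end up standing upright and flat on the floor of its own tray, inside the lip, lengthwise in the long ones; either way round will do. Do not push the mouse about.

Things in the scene. Friction and masses are not known exactly. Their poses are not given: they have to be found in the camera images.
- stapler_mid (a point): desk stapler with black top and base and bright metal between, standing upright, 36 wide x 146 long x 56 mm high, rigid (it does not open); it stands among the trays (another stapler at the far edge of the desk, farther than the keyboard, has no part in this). The point is its centre, 28 mm above its underside; x across its width, y along its length, z up. Grip it across its width, at or above half height
- measure_mid (a point): yellow and black pocket tape measure standing upright on its edge, 31 wide x 78 long x 54 mm high (the last 12 mm of the length at the -y end are only the thin end hook). The point is its centre, 27 mm above its underside; x across its flat flanks, y along its length, z up. Grip it by the flanks, at or above half height
- jar_mid (a point): closed round jar with a red lid, 58 mm across and 50 mm high, standing upright. The point is its centre, 25 mm above its underside; z up along its axis. Grip it at or above half height
- spool_mid (a point): small spool of white thread standing on end, 29 mm across its two end flanges (each 7 mm thick), 20 mm across the thread between them, 50 mm high. The point is its centre, 25 mm above its underside; z up along its axis
- stapler_tray_floor (a point): the longest of four shallow black organiser trays, a rectangle; inside 56 x 166 mm (x by y), a 3 mm floor lined with grey felt and a low lip all round that ends 4 mm above the floor (7 mm above the desk), walls 3 mm thick; fixed. The point is the centre of its floor, 3 mm above the desk; z up, y along its length
- measure_tray_floor (a point): the shorter rectangular black organiser tray; inside 51 x 98 mm (x by y), a 3 mm floor lined with grey felt and a low lip all round that ends 4 mm above the floor (7 mm above the desk), walls 3 mm thick; fixed. The point is the centre of its floor, 3 mm above the desk; z up, y along its length
- jar_tray_floor (a point): the larger of the two round black organiser trays; inside 78 mm across, a 3 mm floor lined with grey felt and a low lip all round that ends 4 mm above the floor (7 mm above the desk), walls 3 mm thick; fixed. The point is the centre of its floor, 3 mm above the desk; z up
- spool_tray_floor (a point): the smaller of the two round black organiser trays; inside 49 mm across, a 3 mm floor lined with grey felt and a low lip all round that ends 4 mm above the floor (7 mm above the desk), walls 3 mm thick; fixed. The point is the centre of its floor, 3 mm above the desk; z up
- mouse: black computer mouse, 114 x 62 x 46 mm high, loose on the desk among the work; to be left alone. Origin at the centre of its underside, x along its length, z up
Things that resemble listed ones, but are neither listed nor needed, are in the scene too. Leave any blue or green look-alike of the part that bears spool_tray_floor alone.

How it is judged:
At the end, for the whole second after the job is handed in: Each thing stands upright (0.08 rad) and at rest on the floor of its own tray (height -4 to +3 mm), centred within 12 mm (rectangular trays: 12 mm along each side); stapler within 0.2 rad and tape measure within 0.35 rad of its tray's length, either way round (z of stapler_mid in the frame of stapler_tray_floor between 0.024 and 0.031 m and angle between each of stapler_mid, measure_mid, jar_mid, spool_mid's own z axis and vertical below 0.08 rad and linear speed of each of stapler, measure, jar, spool below 0.02 m/s and angular speed of each of stapler, measure, jar, spool below 0.2 rad/s and x of stapler_mid in the frame of stapler_tray_floor between -0.012 and 0.012 m and y of stapler_mid in the frame of stapler_tray_floor between -0.012 and 0.012 m and angle between the y axis of stapler_mid and the y axis of stapler_tray_floor, either way round below 0.2 rad and z of measure_mid in the frame of measure_tray_floor between 0.023 and 0.03 m and x of measure_mid in the frame of measure_tray_floor between -0.012 and 0.012 m and y of measure_mid in the frame of measure_tray_floor between -0.012 and 0.012 m and angle between the y axis of measure_mid and the y axis of measure_tray_floor, either way round below 0.35 rad and z of jar_mid in the frame of jar_tray_floor between 0.021 and 0.028 m and horizontal distance between jar_mid and jar_tray_floor below 0.012 m and z of spool_mid in the frame of spool_tray_floor between 0.021 and 0.028 m and horizontal distance between spool_mid and spool_tray_floor below 0.012 m); the robot touches nothing.
It fails at once if the mouse is pushed more than 30 mm (distance of mouse from where it was at the start of the episode above 0.03 m).
It also fails if it takes over 96 s, if anything falls off the work surface, if the arm or the gripper's body presses on something with over 40 N, if the wrist force passes 120 N, or if a joint passes its speed limit or range.

## Working session

There is one attempt and no reset: what is moved stays moved. The work goes in short steps, Python scripts to look and compute and a shell command to move; the robot and the scene stay as the last step left them, time stands still between calls to the robot, and variables do not carry over. Pictures are saved under pics/ and viewed, at most 15 in all, crops included, and the job is handed in when it is done.

```bash
mkdir -p pics
cat > h.py <<'E'
import numpy as np, cv2
from station import state, get_image, robot
def save(n):
    im=get_image(n); np.savez('pics/'+n+'.npz',**im); cv2.imwrite('pics/'+n+'.png',im['color']); return im
def load(n): return dict(np.load('pics/'+n+'.npz'))
def ray(im,uv,z):
    K=im['K'];T=im['cam_to_world']
    uv=np.atleast_2d(np.array(uv,float))
    d=np.c_[(uv[:,0]-K[0,2])/K[0,0],-(uv[:,1]-K[1,2])/K[1,1],-np.ones(len(uv))]@T[:3,:3].T
    o=T[:3,3]; return o+d*((z-o[2])/d[:,2])[:,None]
def cloud(im):
    K=im['K'];T=im['cam_to_world'];r=im['range_z']
    v,u=np.mgrid[:480,:640]
    p=np.stack([(u-K[0,2])/K[0,0]*r,-(v-K[1,2])/K[1,1]*r,-r],-1)
    w=p@T[:3,:3].T+T[:3,3]; w[r==0]=np.nan; return w
E
python3 - <<'E'
from h import *
print(robot.grip_depth)
for n in("scene","side","wrist"):
    im=save(n);print(n,im['K'].round(1).tolist(),im['cam_to_world'].round(3).tolist())
s=state();print(s['time'],s['tcp_pos'],s['orientation'],s['width'])
E
```

```text
-0.0187
scene [[582.2, 0.0, 328.3], [0.0, 582.2, 242.2], [0.0, 0.0, 1.0]] [[0.872, 0.33, -0.362, 0.151], [-0.489, 0.551, -0.676, -0.86], [-0.023, 0.767, 0.642, 0.864], [0.0, 0.0, 0.0, 1.0]]
side [[469.7, 0.0, 328.4], [0.0, 469.7, 236.2], [0.0, 0.0, 1.0]] [[-0.999, -0.028, 0.016, 0.615], [0.029, -0.568, 0.822, 0.959], [-0.013, 0.822, 0.569, 0.727], [0.0, 0.0, 0.0, 1.0]]
wrist [[394.8, 0.0, 321.2], [0.0, 394.8, 240.1], [0.0, 0.0, 1.0]] [[1.0, -0.001, 0.001, 0.625], [0.0, 0.954, 0.299, 0.076], [-0.001, -0.299, 0.954, 0.373], [0.0, 0.0, 0.0, 1.0]]
0.15 [ 6.24616514e-01 -7.68427199e-05  2.30614257e-01] [[ 2.85341419e-05  9.99999032e-01 -1.39085878e-03]
 [ 9.99999999e-01 -2.85614293e-05 -1.95992292e-05]
 [-1.96389351e-05 -1.39085822e-03 -9.99999033e-01]] 0.08545558299827304
```

View pics/scene.png

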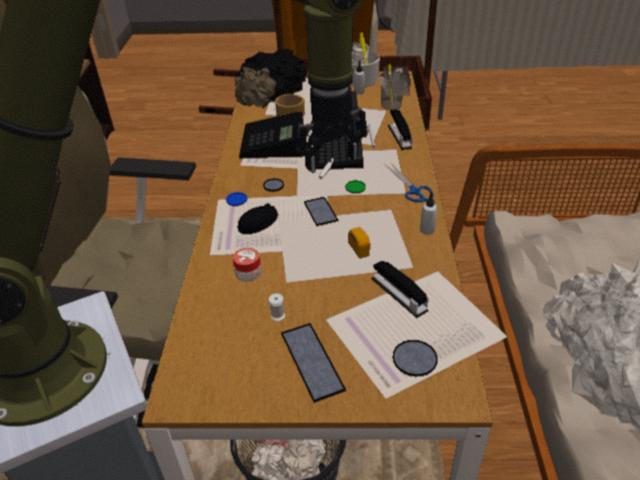

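View pics/wrist.png

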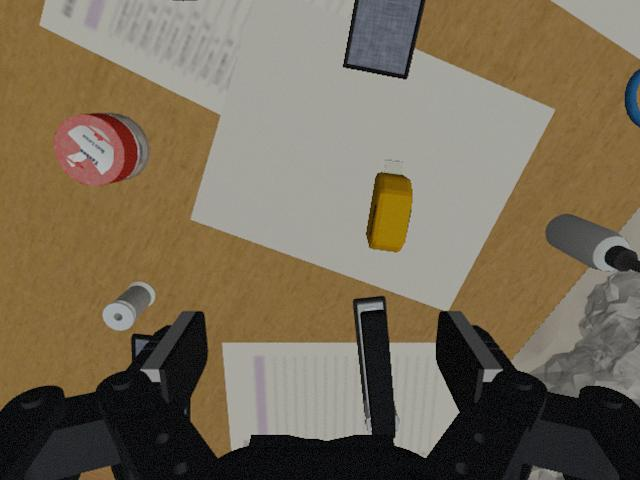

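The scene picture shows the stapler tray at (313,361), jar tray (415,358), measure tray (321,210) and the grey spool tray (274,185), with blue (236,199) and green (355,187) look-alikes. The stapler is at (400,287); the other one is at (400,128), beyond the keyboard. Tape measure (359,241), jar (247,264), spool (277,306), mouse (258,219). The wrist picture agrees.

Run:
```python
from h import *
im=load('scene'); s=load('side')
a=cv2.resize(im['color'][160:410,200:500],(600,500),interpolation=cv2.INTER_CUBIC)
cv2.imwrite('pics/crop1.png',a)
w=cloud(im); 
# sanity plane + object tops from depth
for n,(u0,u1,v0,v1) in dict(stapler=(365,435,255,320),measure=(342,376,222,262),jar=(228,266,243,284),spool=(265,290,288,325),mouse=(232,282,198,238)).items():
    p=w[v0:v1,u0:u1].reshape(-1,3); p=p[np.isfinite(p[:,2])]
    q=p[p[:,2]>0.012]; 
    r=cv2.minAreaRect((q[:,:2]*1000).astype(np.float32))
    t=q[q[:,2]>np.percentile(q[:,2],97)-0.008]
    rt=cv2.minAreaRect((t[:,:2]*1000).astype(np.float32))
    print(n,'zmax',q[:,2].max().round(3),np.round(r[0],0),np.round(r[1],0),round(r[2]),'top',np.round(rt[0],0),np.round(rt[1],0),round(rt[2]))
print('desk',[w[v,u].round(4).tolist() for u,v in((230,340),(450,260))])
```

```text
stapler zmax 0.058 [ 682. -174.] [ 37. 146.] 4 top [ 680. -179.] [ 26. 128.] 7
measure zmax 0.055 [682. -11.] [65. 32.] 85 top [682. -13.] [53. 31.] 84
jar zmax 0.054 [436.  47.] [60. 57.] 89 top [437.  48.] [58. 55.] 87
spool zmax 0.054 [ 437. -100.] [32. 28.] 30 top [438. -98.] [30. 27.] 50
mouse zmax 0.046 [528. 194.] [110.  57.] 23 top [524. 197.] [89. 50.] 15
desk [[0.3306, -0.109, -0.0006], [0.841, -0.1404, -0.0021]]
```

View pics/side.png

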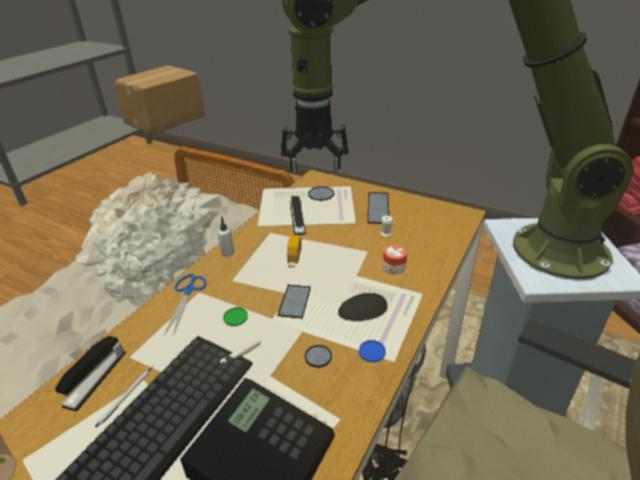

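View pics/crop1.png

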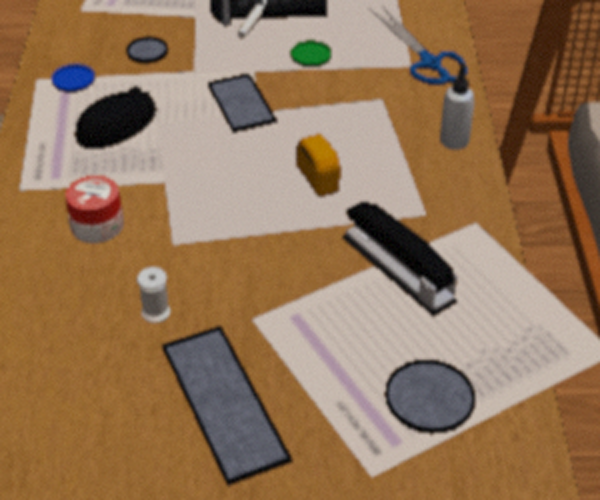

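The crop and side view confirm it. The standing grey-felt trays are stapler (225,405 in crop), jar (430,395), measure (242,102) and spool (147,49). The spool tray is the grey one; the blue disc (73,77) and green disc (311,53) are look-alikes. The stapler meant is the one at crop (405,258), among the trays. The other, at side (85,375), is beyond the keyboard. Now I'll measure the trays in both views.

Run:
```python
from h import *
seeds={'scene':dict(st=(313,361),jar=(415,358),me=(321,210),sp=(274,185)),
'side':dict(st=(378,207),jar=(321,193),me=(294,301),sp=(318,355))}
for n in seeds:
    im=load(n);c=im['color'].astype(int)
    m=((c[...,2]-c[...,0]<15)&(c.max(2)<150)).astype(np.uint8)
    m=cv2.morphologyEx(m,cv2.MORPH_OPEN,np.ones((2,2)))
    k,l=cv2.connectedComponents(m,connectivity=4)
    for t,(u,v) in seeds[n].items():
        q=(l==l[v,u]).astype(np.uint8)
        cs=max(cv2.findContours(q,0,cv2.CHAIN_APPROX_NONE)[0],key=cv2.contourArea)[:,0,:]
        p=ray(im,cs,0.006)[:,:2]*1000
        r=cv2.minAreaRect(p.astype(np.float32))
        print(n,t,np.round(r[0],1),np.round(r[1],0),round(r[2],1))
```

```text
scene st [ 442.4 -238.9] [170.  59.] 83.6
scene jar [ 610.  -329.9] [82. 79.] 55.7
scene me [677.1 154.6] [106.  55.] 79.8
scene sp [625.9 317.2] [52. 47.] 64.1
side st [ 441.9 -223.5] [167.  55.] 83.0
side jar [ 609.5 -315. ] [75. 78.] 87.0
side me [676.2 170.8] [104.  54.] 79.8
side sp [625.6 332. ] [48. 48.] 87.7
```

Run:
```python
from h import *
for n in('scene','side','wrist'):
    im=load(n);h=cv2.cvtColor(im['color'],cv2.COLOR_BGR2HSV);w=cloud(im)
    H,S,V=cv2.split(h)
    y=((H>18)&(H<28)&(S>150)&(V>120)&True)
    ok=(abs(w[...,0]-.68)<.08)&(abs(w[...,1]+.01)<.09)&(w[...,2]>.035)
    for nm,c in (('measure',ok&(S>120)),('jar',(abs(w[...,0]-.436)<.05)&(abs(w[...,1]-.047)<.05)&(w[...,2]>.03)),('spool',(abs(w[...,0]-.437)<.03)&(abs(w[...,1]+.1)<.04)&(w[...,2]>.03))):
        if not c.any(): print(n,nm,'none');continue
        z=np.percentile(w[c][:,2],95); t=c&(w[...,2]>z-.006); q=w[t][:,:2]*1000
        r=cv2.minAreaRect(q.astype(np.float32)); print(n,nm,'ztop',z.round(4),np.round(r[0],1),np.round(r[1]),round(r[2]))
    d=(abs(w[...,2])<.02)&(abs(w[...,0]-.57)<.06)&(abs(w[...,1]-.0)<.04); print(n,'desk z',np.median(w[d][:,2]).round(4))
im=load('wrist')
print('tray corners wrist',(ray(im,[(344,67),(408,77)],.007)*1000).round().tolist())
```

```text
scene measure ztop 0.5527 [633.4 -46.1] [67.  8.] 12
scene jar ztop 0.0515 [436.7  48.3] [58. 55.] 87
scene spool ztop 0.0513 [438.1 -99.5] [28. 28.] 89
scene desk z -0.0009
side measure ztop 0.2865 [636.   43.9] [58. 20.] 9
side jar ztop 0.0511 [438.   52.2] [56. 56.] 26
side spool ztop 0.0507 [438.1 -94.8] [27. 26.] 60
side desk z -0.0006
wrist measure ztop 0.3186 [643.5  13.9] [12. 87.] 89
wrist jar ztop 0.0518 [438.8  49.7] [57. 56.] 12
wrist spool ztop 0.0511 [439.2 -98.9] [29. 28.] 71
wrist desk z 0.0005
tray corners wrist [[644.0, 116.0, 7.0], [699.0, 108.0, 7.0]]
```

Trays, taking the mean of both views (mm): stapler (442,-231), jar (610,-322), measure (678,163), spool (626,325). Next, move above the stapler and take a closer look.

```bash
python3 -m inch '[[[-4,1.4,2],[0,0,-5],1],[[-8,2.8,4],[0,0,-5],1],[[-12,4.2,6],[0,0,-5],1],[[-16,5.6,8],[0,0,-5],1],[[-17.3,5.8,8],[0,0,-5],1],[[-17.3,5.8,8],[0,0,-5],1],[[-17.3,5.8,8],[0,0,-5],1]]' 40
python3 - <<'E'
from h import *
im=save('wrist');w=cloud(im);s=state()
c=(w[...,2]>.02)&(w[...,2]<.065)&(abs(w[...,0]-.683)<.04)&(abs(w[...,1]+.173)<.11)
for lo in(.02,.04):
    q=w[c&(w[...,2]>lo)]*1000; r=cv2.minAreaRect(q[:,:2].astype(np.float32)); print(np.round(r[0],1),np.round(r[1]),round(r[2],1),q[:,2].max())
print(s['tcp_pos'],s['orientation'].round(3).tolist())
E
```

```text
time: 0.73
tcp_pos: [0.682, -0.1762, 0.1492]
orientation: [[-0.083, 0.997, -0.003], [0.997, 0.083, -0.0], [-0.0, -0.003, -1.0]]
contact_force: [0.6, 1.8, -0.1]
width: 0.0851
gripper_force: 0.0
[ 681.1 -170.5] [ 35. 141.] 6.7 58.87299835341675
[ 681.3 -170.6] [ 24. 141.] 6.7 58.87299835341675
[ 0.68258712 -0.17341973  0.15031893] [[-0.086, 0.996, -0.001], [0.996, 0.086, 0.001], [0.001, -0.001, -1.0]]
```

View pics/wrist.png

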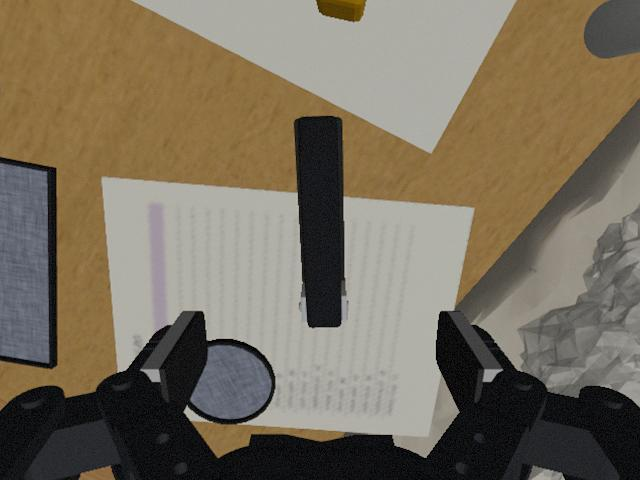

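The stapler lies centred between the fingers at (322,220), aligned. Grip and lift.

```bash
python3 -m inch '[[[0,0,4],[0,0,-1],1],[[0,0,8],[0,0,-1],1],[[0,0,11.5],[0,0,-1],1],[[0,0,13.3],[0,0,-1],1],[[0,0,13.3],[0,0,-1],1],[[0,0,13.3],[0,0,-1],0],[[0,0,13.3],[0,0,-1],0],[[0,0,13.3],[0,0,-1],0],[[0,0,13.3],[0,0,-1],0],[[0,0,13.3],[0,0,-1],0]]' 40
python3 -m inch '[[[0,0,0],[0,0,0],0],[[0,0,0],[0,0,0],0],[[0,0,0],[0,0,0],0]]'
```

```text
time: 1.62
tcp_pos: [0.6836, -0.1732, 0.02]
orientation: [[-0.104, 0.995, 0.002], [0.995, 0.104, -0.001], [-0.001, 0.002, -1.0]]
contact_force: [-1.8, 0.0, 1.9]
width: 0.0256
gripper_force: 1.7
time: 1.87
tcp_pos: [0.6833, -0.1733, 0.0196]
orientation: [[-0.104, 0.995, 0.001], [0.995, 0.104, -0.0], [-0.001, 0.001, -1.0]]
contact_force: [-3.2, -0.7, 6.0]
width: 0.0236
gripper_force: 42.7
```

```bash
python3 -m inch '[[[0,0,-3],[0,0,0],0],[[0,0,-7],[0,0,0],0],[[0,0,-10],[0,0,0],0],[[-0.5,-4,-10],[0,0,3],0],[[-1,-8,-10],[0,0,6],0],[[-1.5,-12,-10],[0,0,9],0],[[-2,-16,-10],[0,0,12.5],0],[[-2.7,-20,-10],[0,0,12.5],0],[[-3.3,-24,-10],[0,0,12.5],0],[[-3.3,-24.6,-10],[0,0,12.5],0]]'
python3 -m inch '[[[0,0,0],[0,0,0],0],[[0,0,0],[0,0,0],0],[[0,0,0],[0,0,0],0],[[0,0,0],[0,0,0],0]]'
python3 - <<'E'
from h import *
im=save('wrist');s=state();c=im['color'].astype(int)
print(s['tcp_pos'],s['orientation'].round(3).tolist(),s['width'])
E
```

```text
time: 2.7
tcp_pos: [0.433, -0.2338, 0.1178]
orientation: [[0.119, 0.993, -0.008], [0.993, -0.119, -0.001], [-0.001, -0.008, -1.0]]
contact_force: [-1.9, 0.0, -3.4]
width: 0.0236
gripper_force: 41.3
time: 3.03
tcp_pos: [0.4432, -0.231, 0.1183]
orientation: [[0.112, 0.994, 0.001], [0.994, -0.112, 0.0], [0.0, 0.001, -1.0]]
contact_force: [-0.2, -0.3, -3.0]
width: 0.0235
gripper_force: 41.3
[ 0.44296366 -0.23100494  0.11816849] [[0.112, 0.994, 0.001], [0.994, -0.112, 0.0], [0.0, 0.001, -1.0]] 0.023456603092585036
```

View pics/wrist.png

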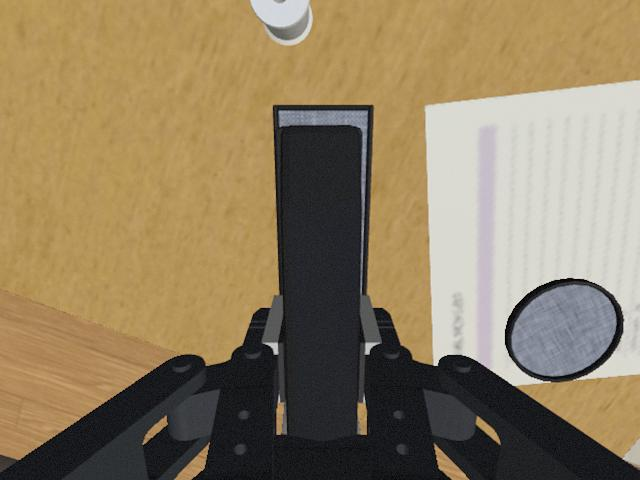

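The stapler hangs straight over its tray. The tray's far edge runs from (274,106) to (373,106) and its sides pass (281,290) and (367,290). The jar tray's ellipse is around (565,330).

Run:
```python
from h import *
im=load('wrist')
p=ray(im,[(274,106),(373,106),(281,290),(367,290)],.007)[:,:2]*1000
print(p.round(1).tolist())
a=(p[0]+p[1])/2;b=(p[2]+p[3])/2;d=(a-b)/np.linalg.norm(a-b)
print('axis',np.degrees(np.arctan2(d[1],d[0])),'centre',a-86*d)
u=p[1]-p[0]; print('edge',np.linalg.norm(u))
c=im['color'].astype(int);m=((c[...,2]-c[...,0]<15)&(c.max(2)<170)).astype(np.uint8)
m[:, :460]=0;m[400:]=0;k,l=cv2.connectedComponents(m)
q=(l==l[330,565]).astype(np.uint8);cs=max(cv2.findContours(q,0,1)[0],key=cv2.contourArea)[:,0]
print('jartray',cv2.minAreaRect((ray(im,cs,.006)[:,:2]*1000).astype(np.float32)))
```

```text
[[424.1, -146.3], [484.1, -153.0], [411.0, -268.0], [471.1, -274.7]]
axis 83.86272752305753 centre [ 444.94298875 -235.16034952]
edge 60.3623839387979
jartray ((610.9155883789062, -324.7272644042969), (83.04611206054688, 87.18963623046875), 48.78404998779297)
```

```bash
python3 -m inch '[[[-0.2,0.1,3],[0,0,0],0],[[-0.2,0.1,6],[0,0,0],0],[[-0.2,0.1,8],[0,0,0],0],[[-0.2,0.1,8.8],[0,0,0],0],[[-0.2,0.1,9.2],[0,0,0],0],[[-0.2,0.1,9.5],[0,0,0],0],[[-0.2,0.1,9.5],[0,0,0],0],[[-0.2,0.1,9.5],[0,0,0],0]]'
```

```text
time: 3.75
tcp_pos: [0.4433, -0.2339, 0.0241]
orientation: [[0.113, 0.994, 0.001], [0.994, -0.113, -0.001], [-0.001, 0.001, -1.0]]
contact_force: [0.3, 0.5, -3.1]
width: 0.0237
gripper_force: 41.2
```

Not touching yet; go down 2 mm more, then release and rise.

```bash
python3 -m inch '[[[0,0,0.15],[0,0,0],0],[[0,0,0.2],[0,0,0],0],[[0,0,0.2],[0,0,0],0]]'
python3 -m inch '[[[0,0,0],[0,0,0],0.5],[[0,0,0],[0,0,0],0.6],[[0,0,0],[0,0,0],0.7],[[0,0,0],[0,0,0],0.7],[[0,0,0],[0,0,0],0.7],[[0,0,-3],[0,0,0],0.7],[[0,0,-7],[0,0,0],1],[[0,0,-11],[0,0,0],1],[[0,0,-13],[0,0,0],1],[[0,0,-13],[0,0,0],1]]'
```

```text
time: 4.0
tcp_pos: [0.4433, -0.234, 0.0225]
orientation: [[0.113, 0.994, 0.002], [0.994, -0.113, -0.001], [-0.001, 0.002, -1.0]]
contact_force: [-0.6, -0.3, 4.0]
width: 0.0239
gripper_force: 41.7
time: 4.83
tcp_pos: [0.4449, -0.2347, 0.1559]
orientation: [[0.113, 0.994, 0.007], [0.994, -0.113, -0.004], [-0.003, 0.008, -1.0]]
contact_force: [-0.3, 0.3, -0.4]
width: 0.0854
gripper_force: 0.0
```

```bash
python3 -m inch '[[[4,-0.6,0],[0,0,0],1],[[8,-1.2,0],[0,0,0],1],[[12,-1.8,0],[0,0,0],1],[[13.5,-2.1,0],[0,0,0],1],[[13.5,-2.1,0],[0,0,0],1],[[13.5,-2.1,0],[0,0,0],1]]'
python3 - <<'E'
from h import *
im=save('wrist');w=cloud(im);s=state()
c=(w[...,2]>.04)&(w[...,2]<.065)&(abs(w[...,0]-.438)<.025)&(abs(w[...,1]+.0975)<.03)
q=w[c]*1000; print('spool',cv2.minAreaRect(q[:,:2].astype(np.float32)),q[:,2].max())
print(s['tcp_pos'],s['orientation'].round(3).tolist())
sc=save('scene');w=cloud(sc)
c=(w[...,2]>.015)&(w[...,2]<.07)&(abs(w[...,0]-.444)<.045)&(abs(w[...,1]+.233)<.1)
q=w[c]*1000; print('stapler',cv2.minAreaRect(q[:,:2].astype(np.float32)),q[:,2].max())
cv2.imwrite('pics/crop2.png',cv2.resize(sc['color'][270:420,260:460],(800,600)))
E
```

```text
time: 5.33
tcp_pos: [0.4368, -0.0965, 0.1511]
orientation: [[0.111, 0.994, -0.0], [0.994, -0.111, -0.0], [-0.0, -0.0, -1.0]]
contact_force: [0.4, -0.7, -0.5]
width: 0.0852
gripper_force: 0.0
spool ((438.7226867675781, -98.55232238769531), (28.22365379333496, 28.234102249145508), 25.564800262451172) 52.139272683673795
[ 0.43691334 -0.09765758  0.15105001] [[0.113, 0.994, -0.0], [0.994, -0.113, -0.0], [-0.0, -0.0, -1.0]]
stapler ((438.6844787597656, -233.39566040039062), (142.42160034179688, 35.15896987915039), 86.66667938232422) 62.37461566432534
```

View pics/crop2.png

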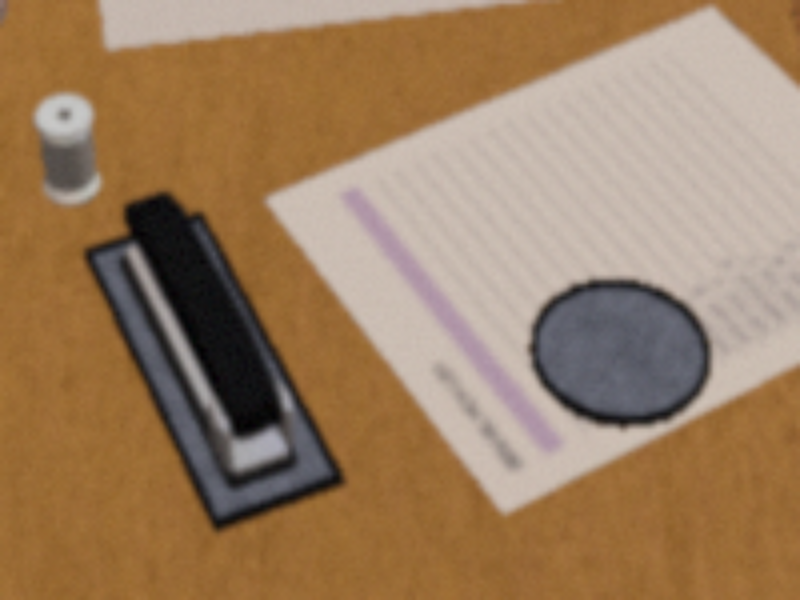

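The crop shows the stapler upright and centred in its tray, with its near end at (260,470) and felt visible on all sides. Next, the spool.

```bash
python3 -m inch '[[[-0.1,0.2,4],[0,0,0],1],[[-0.1,0.2,8],[0,0,0],1],[[-0.1,0.2,11.5],[0,0,0],1],[[-0.1,0.2,13.5],[0,0,0],0.8],[[-0.1,0.2,14],[0,0,0],0.6],[[-0.1,0.2,14],[0,0,0],0.3],[[-0.1,0.2,14],[0,0,0],0],[[-0.1,0.2,14],[0,0,0],0],[[-0.1,0.2,14],[0,0,0],0],[[-0.1,0.2,14],[0,0,0],0]]' 30
python3 -m inch '[[[0,0,0],[0,0,0],0],[[0,0,0],[0,0,0],0],[[0,0,0],[0,0,0],0]]'
```

```text
time: 6.27
tcp_pos: [0.4399, -0.0988, 0.0126]
orientation: [[0.114, 0.994, 0.003], [0.994, -0.114, -0.001], [-0.0, 0.003, -1.0]]
contact_force: [-0.0, 0.2, 2.3]
width: 0.0246
gripper_force: 26.9
time: 6.52
tcp_pos: [0.4391, -0.0986, 0.0121]
orientation: [[0.113, 0.994, 0.001], [0.994, -0.113, -0.001], [-0.0, 0.001, -1.0]]
contact_force: [-1.4, -0.4, 7.0]
width: 0.0245
gripper_force: 26.3
```

```bash
python3 -m inch '[[[0,0,-2],[0,0,0],0],[[0,0,-5],[0,0,0],0],[[0,0,-8],[0,0,0],0],[[0,0,-11],[0,0,0],0],[[0,0,-12],[0,0,0],0],[[0,0,-12],[0,0,0],0],[[0,0,-12],[0,0,0],0]]'
python3 - <<'E'
from h import *
sc=save('scene');w=save('wrist')['color'];s=state();print(s['tcp_pos'])
K=sc['K'];T=sc['cam_to_world'];p=T[:3,:3].T@(s['tcp_pos']-T[:3,3]);u=int(K[0,0]*p[0]/-p[2]+K[0,2]);v=int(-K[1,1]*p[1]/-p[2]+K[1,2])
cv2.imwrite('pics/crop3.png',np.hstack([cv2.resize(sc['color'][v-50:v+50,u-40:u+40],(400,500)),cv2.resize(w[230:480,220:420],(400,500))]))
E
```

```text
time: 7.1
tcp_pos: [0.4389, -0.0985, 0.1317]
orientation: [[0.113, 0.994, 0.001], [0.994, -0.113, -0.001], [-0.0, 0.001, -1.0]]
contact_force: [-0.7, -0.1, -0.0]
width: 0.0246
gripper_force: 28.6
[ 0.43809815 -0.09828006  0.13044632]
```

View pics/crop3.png

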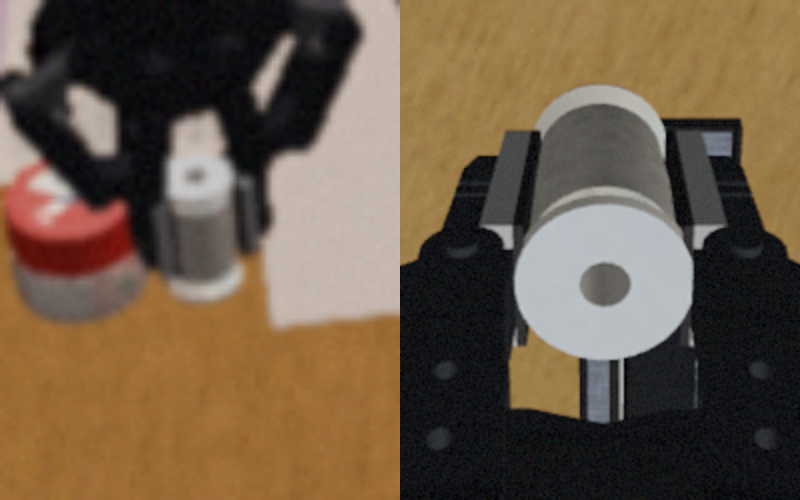

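The spool is held by its thread, hanging upright. Carry it toward the spool tray and measure that tray from a little short of it.

```bash
python3 -m inch '[[[3.5,1.4,-1],[0,0,0],0],[[7,2.8,-1],[0,0,0],0],[[10.5,4.2,-1],[0,0,0],0],[[14,5.6,-1],[0,0,0],0],[[17.5,7,-1],[0,0,0],0],[[21,8.4,-1],[0,0,0],0],[[24.5,9.8,-1],[0,0,0],0],[[28,11.2,-1],[0,0,0],0],[[31.5,12.6,-1],[0,0,0],0],[[35,13.9,-1],[0,0,0],0]]'
python3 -m inch '[[[0,0,0],[0,0,0],0],[[0,0,0],[0,0,0],0],[[0,0,0],[0,0,0],0]]'
python3 - <<'E'
from h import *
im=save('wrist');s=state();print(s['tcp_pos'],s['orientation'].round(3).tolist())
K=im['K'];T=im['cam_to_world']
c=im['color'].astype(int);m=((c[...,2]-c[...,0]<15)&(c.max(2)<150)).astype(np.uint8)
n,l,st,ce=cv2.connectedComponentsWithStats(m)
for i in range(1,n):
    if st[i,4]>800:
        cs=max(cv2.findContours((l==i).astype(np.uint8),0,1)[0],key=cv2.contourArea)[:,0]
        r=cv2.minAreaRect((ray(im,cs,.006)[:,:2]*1000).astype(np.float32)); print(st[i].tolist(),np.round(r[0],1),np.round(r[1]),round(r[2],1))
E
```

```text
time: 8.03
tcp_pos: [0.6165, 0.2351, 0.139]
orientation: [[0.113, 0.994, -0.003], [0.994, -0.113, -0.001], [-0.002, -0.003, -1.0]]
contact_force: [0.6, -0.4, -0.1]
width: 0.0242
gripper_force: 28.6
time: 8.28
tcp_pos: [0.6156, 0.2329, 0.1391]
orientation: [[0.113, 0.994, -0.003], [0.994, -0.113, -0.002], [-0.002, -0.003, -1.0]]
contact_force: [-0.4, -0.6, -0.0]
width: 0.0246
gripper_force: 28.6
[0.61581286 0.23204654 0.13971269] [[0.114, 0.993, -0.003], [0.993, -0.114, -0.002], [-0.002, -0.002, -1.0]]
[504, 0, 136, 134, 7947] [784.9 324.9] [88. 76.] 7.1
[284, 41, 83, 89, 5703] [628.4 326.2] [53. 54.] 23.4
[547, 193, 81, 73, 2550] [806.4 208.4] [54. 57.] 83.6
[0, 221, 24, 120, 1279] [370.6 214.2] [101.  14.] 62.2
[0, 236, 640, 244, 65827] [599.1 111.3] [230. 579.] 83.7
[137, 238, 148, 94, 10080] [525.8 197.6] [122.  67.] 18.5
```

View pics/wrist.png

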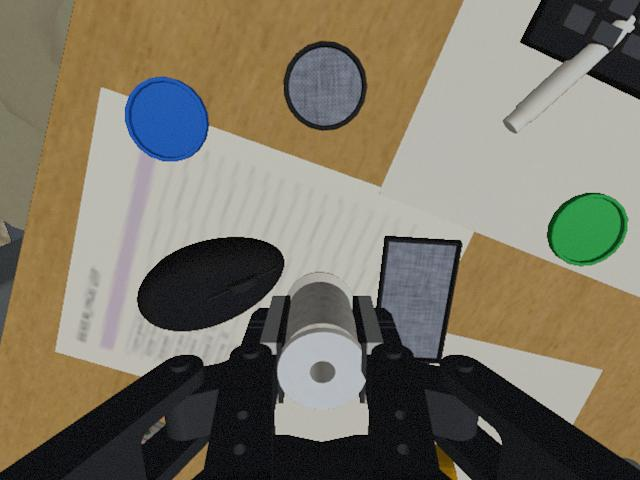

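The wrist picture shows the grey spool tray at (325,86), plain against blue (167,118) and green (588,229). The measure tray is at (420,300) and the mouse at (211,284). Lower the spool.

```bash
python3 - <<'E'
from h import *
im=load('wrist')
p=ray(im,[(387,237),(461,240),(440,361)],.007)[:,:2]*1000
d=p[1]-p[2];print('measure tray',((p[0]+p[2])/2).round(1),np.linalg.norm(d).round(),np.degrees(np.arctan2(d[1],d[0])).round(1),np.linalg.norm(p[1]-p[0]).round())
E
python3 -m inch '[[[4,0,0],[0,0,0],0],[[8,0.1,0],[0,0,0],0],[[9.5,0.1,0],[0,0,0],0],[[9.5,0.1,2],[0,0,0],0],[[9.5,0.1,5],[0,0,0],0],[[9.5,0.1,8],[0,0,0],0],[[9.5,0.1,10.5],[0,0,0],0],[[9.5,0.1,11.6],[0,0,0],0],[[9.5,0.1,12],[0,0,0],0],[[9.5,0.1,12.2],[0,0,0],0]]'
python3 -m inch '[[[0,0,0.1],[0,0,0],0],[[0,0,0.2],[0,0,0],0],[[0,0,0.2],[0,0,0],0]]'
```

```text
measure tray [680.2 164.8] 103.0 80.2 54.0
time: 9.17
tcp_pos: [0.6286, 0.3269, 0.0192]
orientation: [[0.114, 0.993, -0.0], [0.993, -0.114, -0.001], [-0.001, -0.0, -1.0]]
contact_force: [0.4, 0.3, 0.1]
width: 0.0246
gripper_force: 28.6
time: 9.42
tcp_pos: [0.6291, 0.3282, 0.0187]
orientation: [[0.113, 0.994, 0.002], [0.994, -0.113, 0.001], [0.001, 0.002, -1.0]]
contact_force: [0.0, 1.2, 0.4]
width: 0.0248
gripper_force: 28.6
```

```bash
python3 -m inch '[[[-0.1,-0.1,0.1],[0,0,0],0],[[-0.1,-0.1,0.2],[0,0,0],0],[[-0.1,-0.1,0.2],[0,0,0],0],[[-0.1,-0.1,0.2],[0,0,0],0]]'
```

```text
time: 9.75
tcp_pos: [0.6272, 0.3271, 0.0154]
orientation: [[0.113, 0.994, 0.0], [0.994, -0.113, 0.0], [0.0, 0.0, -1.0]]
contact_force: [-0.5, -0.8, 1.2]
width: 0.0246
gripper_force: 28.5
```

```bash
python3 -m inch '[[[0,0,0],[0,0,0],0.4],[[0,0,0],[0,0,0],0.5],[[0,0,0],[0,0,0],0.7],[[0,0,0],[0,0,0],0.8],[[0,0,0],[0,0,0],0.8],[[0,0,-1],[0,0,0],0.8],[[0,0,-5],[0,0,0],0.8],[[0,0,-9],[0,0,0],1],[[0,0,-13],[0,0,0],1],[[0,0,-14],[0,0,0],1]]'
python3 -m inch '[[[-4,0,0],[0,0,0],1],[[-8,0,0],[0,0,0],1],[[-10,0,0],[0,0,0],1],[[-10,0,0],[0,0,0],1]]'
python3 - <<'E'
from h import *
im=save('wrist');w=cloud(im);s=state()
c=(w[...,2]>.045)&(w[...,2]<.065)&(abs(w[...,0]-.628)<.03)&(abs(w[...,1]-.326)<.03)
q=w[c]*1000; print('spool',cv2.minAreaRect(q[:,:2].astype(np.float32)),q[:,2].max())
print(s['tcp_pos'],s['orientation'].round(3).tolist())
c=im['color'][:,:];cv2.imwrite('pics/crop4.png',cv2.resize(c[0:220,220:440],(500,500)))
E
```

```text
time: 10.58
tcp_pos: [0.6298, 0.3289, 0.1638]
orientation: [[0.113, 0.994, 0.009], [0.994, -0.113, 0.006], [0.007, 0.009, -1.0]]
contact_force: [0.8, 1.0, 0.7]
width: 0.0855
gripper_force: 0.0
time: 10.92
tcp_pos: [0.6168, 0.2201, 0.1564]
orientation: [[0.121, 0.993, 0.001], [0.993, -0.121, -0.005], [-0.005, 0.002, -1.0]]
contact_force: [-0.0, -0.1, 0.5]
width: 0.0856
gripper_force: 0.0
spool ((626.6014404296875, 326.6883850097656), (28.37754249572754, 28.644386291503906), 41.44141387939453) 55.717821348573366
[0.61662778 0.22384841 0.15637485] [[0.118, 0.993, 0.001], [0.993, -0.118, -0.002], [-0.002, 0.001, -1.0]]
```

View pics/crop4.png

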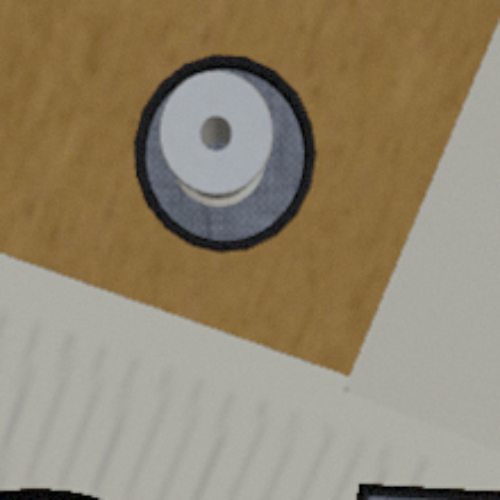

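The spool stands upright in its grey tray (215,135 in the crop). On to the tape measure.

```bash
python3 -m inch '[[[-4,1.6,0],[0,0,0],1],[[-8,3.2,0],[0,0,0],1],[[-12,4.8,0],[0,0,0],1],[[-16,6.5,0],[0,0,0],1],[[-20,8.2,0],[0,0,0],1],[[-22.3,9.1,0],[0,0,0],1],[[-22.3,9.1,0],[0,0,0],1],[[-22.3,9.1,0],[0,0,0],1]]'
python3 - <<'E'
from h import *
im=save('wrist');w=cloud(im);s=state()
c=(w[...,2]>.02)&(w[...,2]<.07)&(abs(w[...,0]-.682)<.035)&(abs(w[...,1]+.009)<.05)
for lo in(.02,.045):
    q=w[c&(w[...,2]>lo)]*1000; print(cv2.minAreaRect(q[:,:2].astype(np.float32)),q[:,2].max())
print(s['tcp_pos'],s['orientation'].round(3).tolist())
E
```

```text
time: 11.63
tcp_pos: [0.6818, -0.0061, 0.1553]
orientation: [[0.117, 0.993, 0.0], [0.993, -0.117, -0.0], [-0.0, 0.0, -1.0]]
contact_force: [0.1, 0.5, 0.1]
width: 0.0851
gripper_force: 0.0
((684.1914672851562, -5.639797210693359), (64.75560760498047, 31.385282516479492), 81.95496368408203) 56.47479507030501
((683.594482421875, -8.159524917602539), (54.92970275878906, 30.430784225463867), 82.49392700195312) 56.47479507030501
[ 0.68136003 -0.00316326  0.15536679] [[0.113, 0.994, 0.0], [0.994, -0.113, 0.002], [0.002, -0.0, -1.0]]
```

View pics/wrist.png

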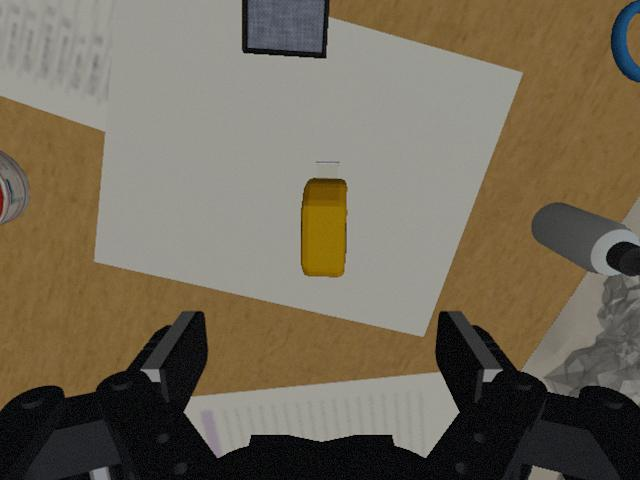

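The tape measure is upright, aligned with the fingers, at (324,228). Its hook is at the far end (327,163), and the tray's near edge is at (285,55). Grip it.

```bash
python3 -m inch '[[[-0.2,0.3,4],[0,0,1],1],[[-0.2,0.3,8],[0,0,1],1],[[-0.2,0.3,11.5],[0,0,1],1],[[-0.2,0.3,13.5],[0,0,1],1],[[-0.2,0.3,13.8],[0,0,1],0.8],[[-0.2,0.3,13.8],[0,0,1],0],[[-0.2,0.3,13.8],[0,0,1],0],[[-0.2,0.3,13.8],[0,0,1],0],[[-0.2,0.3,13.8],[0,0,1],0],[[-0.2,0.3,13.8],[0,0,1],0]]' 40
python3 -m inch '[[[0,0,0],[0,0,0],0],[[0,0,0],[0,0,0],0],[[0,0,0],[0,0,0],0],[[0,0,0],[0,0,0],0]]'
```

```text
time: 12.52
tcp_pos: [0.6853, -0.0058, 0.0197]
orientation: [[0.13, 0.991, 0.004], [0.991, -0.13, 0.001], [0.001, 0.004, -1.0]]
contact_force: [-1.1, 1.3, 7.3]
width: 0.0291
gripper_force: 40.4
time: 12.85
tcp_pos: [0.6853, -0.0059, 0.0197]
orientation: [[0.13, 0.991, 0.004], [0.991, -0.13, 0.001], [0.001, 0.004, -1.0]]
contact_force: [-0.6, 1.9, 7.6]
width: 0.0293
gripper_force: 40.4
```

```bash
python3 -m inch '[[[0,0,-3],[0,0,0],0],[[0,0,-7],[0,0,0],0],[[2,-0.3,-9],[0,0,0],0],[[6,-1,-9],[0,0,2.5],0],[[10,-1.7,-9],[0,0,2.5],0],[[14,-2.4,-9],[0,0,2.5],0],[[16.2,-2.8,-9],[0,0,2.5],0],[[16.2,-2.8,-9],[0,0,2.5],0],[[16.2,-2.8,-9],[0,0,2.5],0],[[16.2,-2.8,-9],[0,0,2.5],0]]'
python3 - <<'E'
from h import *
im=save('wrist');s=state();print(s['tcp_pos'],s['orientation'].round(3).tolist())
E
```

```text
time: 13.68
tcp_pos: [0.6772, 0.1567, 0.1075]
orientation: [[0.174, 0.985, 0.0], [0.985, -0.174, -0.001], [-0.001, 0.0, -1.0]]
contact_force: [-0.3, -0.1, -2.7]
width: 0.0292
gripper_force: 40.6
[0.67743328 0.1557371  0.10737873] [[0.176, 0.984, 0.0], [0.984, -0.176, -0.002], [-0.001, 0.0, -1.0]]
```

View pics/wrist.png

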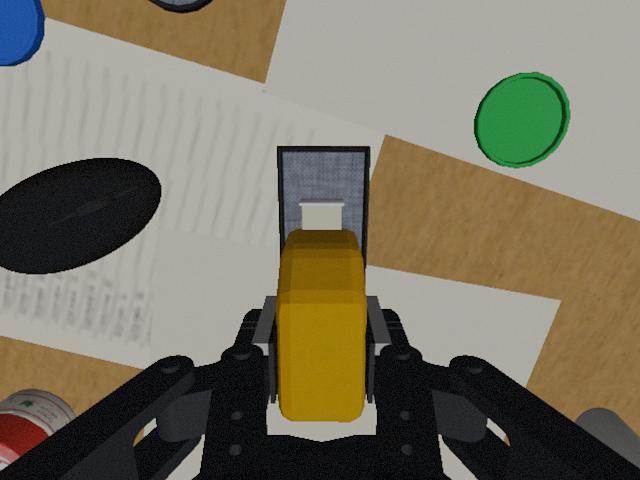

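The tape measure hangs in line with its tray, whose far corners are at (278,147) and (370,147). The hook is at (322,201).

```bash
python3 - <<'E'
from h import *
im=load('wrist')
p=ray(im,[(278,147),(370,147),(284,262),(366,262)],.007)[:,:2]*1000
a=(p[0]+p[1])/2;b=(p[2]+p[3])/2;d=(a-b)/np.linalg.norm(a-b)
print(p.round(1).tolist(),'centre',a-52*d,np.degrees(np.arctan2(d[1],d[0])))
E
python3 -m inch '[[[0.3,0.1,2],[0,0,0],0],[[0.3,0.1,5],[0,0,0],0],[[0.3,0.1,7],[0,0,0],0],[[0.3,0.1,7.8],[0,0,0],0],[[0.3,0.1,8.1],[0,0,0],0],[[0.3,0.1,8.1],[0,0,0],0],[[0.3,0.1,8.1],[0,0,0],0]]'
```

```text
[[662.2, 218.6], [716.6, 209.0], [650.8, 145.7], [703.9, 136.3]] centre [680.93136064 162.47390546] 80.62387085059285
time: 14.32
tcp_pos: [0.6798, 0.1601, 0.0276]
orientation: [[0.175, 0.985, 0.002], [0.985, -0.175, 0.0], [0.001, 0.002, -1.0]]
contact_force: [0.4, 0.3, -2.5]
width: 0.0294
gripper_force: 40.5
```

```bash
python3 -m inch '[[[-0.1,0,0.2],[0,0,0],0],[[-0.1,0,0.4],[0,0,0],0],[[-0.1,0,0.5],[0,0,0],0],[[-0.1,0,0.5],[0,0,0],0],[[-0.1,0,0.5],[0,0,0],0]]'
```

```text
time: 14.73
tcp_pos: [0.6792, 0.1594, 0.0227]
orientation: [[0.174, 0.985, 0.002], [0.985, -0.174, -0.0], [0.0, 0.002, -1.0]]
contact_force: [-1.6, -1.4, 6.1]
width: 0.0293
gripper_force: 41.5
```

```bash
python3 -m inch '[[[0,0,0],[0,0,0],0.5],[[0,0,0],[0,0,0],0.6],[[0,0,0],[0,0,0],0.7],[[0,0,0],[0,0,0],0.7],[[0,0,0],[0,0,0],0.7],[[0,0,-2],[0,0,0],0.7],[[0,0,-6],[0,0,0],0.7],[[0,0,-10],[0,0,0],1],[[0,0,-13.5],[0,0,0],1],[[0,0,-13.5],[0,0,0],1]]'
python3 -m inch '[[[-2.5,-3.6,0],[0,0,0],1],[[-5,-7.2,0],[0,0,0],1],[[-7.5,-10.8,0],[0,0,0],1],[[-10,-14.4,0],[0,0,0],1],[[-12.5,-18,0],[0,0,0],1],[[-14.9,-21.9,0],[0,0,0],1],[[-14.9,-21.9,0],[0,0,0],1],[[-14.9,-21.9,0],[0,0,0],1],[[-14.9,-21.9,0],[0,0,0],1]]'
python3 - <<'E'
from h import *
im=save('wrist');w=cloud(im);s=state()
c=(w[...,2]>.045)&(w[...,2]<.065)&(abs(w[...,0]-.438)<.05)&(abs(w[...,1]-.05)<.05)
q=w[c]*1000; print('jar',cv2.minAreaRect(q[:,:2].astype(np.float32)),q[:,2].max())
print(s['tcp_pos'],s['orientation'].round(3).tolist())
for n in('scene','side'):
    sc=save(n);w=cloud(sc)
    c=(w[...,2]>.02)&(w[...,2]<.07)&(abs(w[...,0]-.68)<.035)&(abs(w[...,1]-.163)<.055)
    q=w[c]*1000; print('measure',cv2.minAreaRect(q[:,:2].astype(np.float32)),q[:,2].max())
a=load('scene')['color'][180:260,270:377];b=load('side')['color'][260:340,240:347]
cv2.imwrite('pics/crop5.png',cv2.resize(np.vstack([a,b]),(400,600)))
E
```

```text
time: 15.57
tcp_pos: [0.6823, 0.1609, 0.1649]
orientation: [[0.174, 0.985, 0.012], [0.985, -0.174, 0.004], [0.006, 0.011, -1.0]]
contact_force: [1.2, 0.9, 1.2]
width: 0.0853
gripper_force: 0.0
time: 16.32
tcp_pos: [0.4371, 0.0506, 0.1567]
orientation: [[0.174, 0.985, 0.001], [0.985, -0.174, 0.0], [0.0, 0.001, -1.0]]
contact_force: [0.1, 0.4, 0.8]
width: 0.0853
gripper_force: 0.0
jar ((437.9416198730469, 49.67732238769531), (56.62895202636719, 55.7398567199707), 81.74190521240234) 53.202510361799014
[0.43816166 0.05118519 0.15672169] [[0.174, 0.985, 0.002], [0.985, -0.174, 0.0], [0.001, 0.002, -1.0]]
measure ((674.6367797851562, 153.63357543945312), (69.56784057617188, 32.07090377807617), 82.14818572998047) 58.2841947695838
measure ((676.9213256835938, 166.61268615722656), (60.79182434082031, 31.168745040893555), 80.23222351074219) 58.40165327277391
```

View pics/crop5.png

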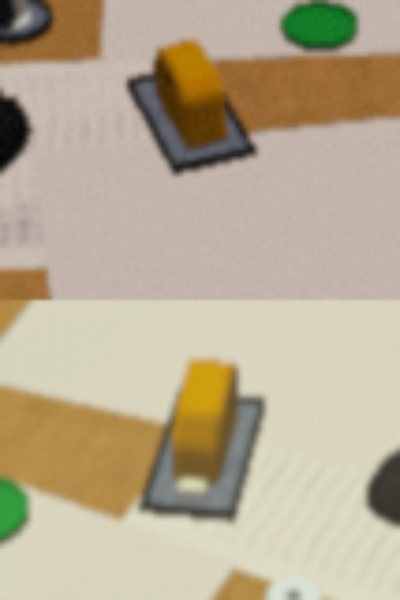

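Both views show the tape measure upright within its tray, in scene crop (192,95) and side crop (205,425). Now the jar.

```bash
python3 -m inch '[[[-0.1,0,4],[0,0,0],1],[[-0.1,0,8],[0,0,0],1],[[-0.1,0,11.5],[0,0,0],1],[[-0.1,0,13.5],[0,0,0],1],[[-0.1,0,14.2],[0,0,0],1],[[-0.1,0,14.2],[0,0,0],0],[[-0.1,0,14.2],[0,0,0],0],[[-0.1,0,14.2],[0,0,0],0],[[-0.1,0,14.2],[0,0,0],0],[[-0.1,0,14.2],[0,0,0],0]]' 40
python3 -m inch '[[[0,0,0],[0,0,0],0],[[0,0,0],[0,0,0],0],[[0,0,0],[0,0,0],0]]'
```

```text
time: 17.3
tcp_pos: [0.4377, 0.0499, 0.0154]
orientation: [[0.174, 0.985, 0.002], [0.985, -0.174, 0.0], [0.001, 0.002, -1.0]]
contact_force: [-0.7, 0.4, -1.7]
width: 0.0571
gripper_force: 42.6
time: 17.55
tcp_pos: [0.4375, 0.0499, 0.0152]
orientation: [[0.174, 0.985, 0.002], [0.985, -0.174, 0.0], [0.0, 0.002, -1.0]]
contact_force: [-0.2, -0.4, 8.0]
width: 0.0571
gripper_force: 43.3
```

```bash
python3 -m inch '[[[0,0,-3],[0,0,0],0],[[0,0,-7],[0,0,0],0],[[0,0,-10],[0,0,0],0],[[-3,2.1,-10],[0,0,0],0],[[-6,4.2,-10],[0,0,0],0],[[-9,6.3,-10],[0,0,0],0],[[-12,8.4,-10],[0,0,0],0],[[-15,10.5,-10],[0,0,0],0],[[-18,12.5,-10],[0,0,0],0],[[-21,14.6,-10],[0,0,0],0]]'
python3 -m inch '[[[-3,2.1,0],[0,0,0],0],[[-6,4.2,0],[0,0,0],0],[[-9,6.3,0],[0,0,0],0],[[-12,8.4,0],[0,0,0],0],[[-12.8,8.9,0],[0,0,0],0],[[-12.8,8.9,0],[0,0,0],0],[[-12.8,8.9,0],[0,0,0],0],[[-12.8,8.9,0],[0,0,0],0]]'
python3 - <<'E'
from h import *
im=save('wrist');s=state();print(s['tcp_pos'],s['orientation'].round(3).tolist())
E
```

```text
time: 18.38
tcp_pos: [0.5442, -0.1842, 0.1146]
orientation: [[0.174, 0.985, -0.0], [0.985, -0.174, -0.0], [-0.0, -0.0, -1.0]]
contact_force: [0.6, 0.9, -1.4]
width: 0.0569
gripper_force: 43.4
time: 19.05
tcp_pos: [0.6092, -0.3219, 0.1142]
orientation: [[0.172, 0.985, -0.001], [0.985, -0.172, 0.002], [0.001, -0.001, -1.0]]
contact_force: [-0.6, 0.5, 0.4]
width: 0.0569
gripper_force: 43.4
[ 0.60939595 -0.32176589  0.11443944] [[0.172, 0.985, -0.0], [0.985, -0.172, 0.001], [0.001, -0.001, -1.0]]
```

View pics/wrist.png

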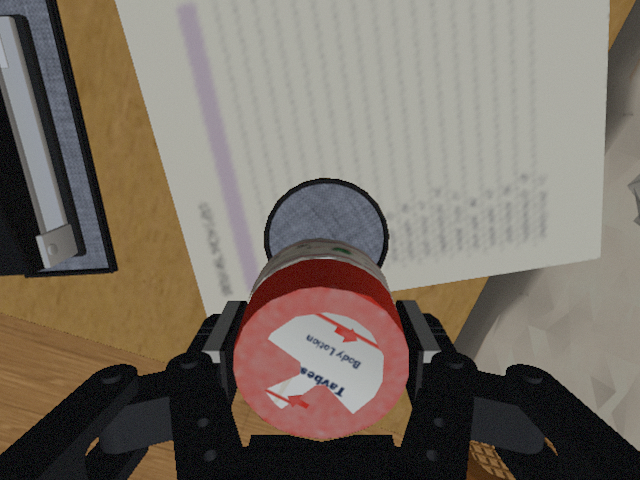

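The jar (322,360) hangs over its tray, whose far rim is at (326,179) with sides at (265,237) and (388,237).

```bash
python3 - <<'E'
from h import *
im=load('wrist')
p=ray(im,[(326,179),(265,237),(388,237)],.007)[:,:2]*1000
d=np.array([.172,.985]);print(p.round(1).tolist(),p[0]-42*d,(p[1]+p[2])/2)
E
python3 -m inch '[[[-0.1,0.1,3],[0,0,0],0],[[-0.1,0.1,6],[0,0,0],0],[[-0.1,0.1,8],[0,0,0],0],[[-0.1,0.1,8.7],[0,0,0],0],[[-0.1,0.1,9],[0,0,0],0],[[-0.1,0.1,9],[0,0,0],0],[[-0.1,0.1,9],[0,0,0],0]]'
```

```text
[[619.1, -284.7], [572.8, -315.6], [653.1, -329.6]] [ 611.85821556 -326.07542923] [ 612.94161716 -322.58392714]
time: 19.68
tcp_pos: [0.6113, -0.3249, 0.0259]
orientation: [[0.173, 0.985, 0.002], [0.985, -0.173, -0.001], [-0.0, 0.002, -1.0]]
contact_force: [1.2, -0.8, 0.3]
width: 0.057
gripper_force: 43.4
```

Target contact height is 0.0182; lower 8 mm more.

```bash
python3 -m inch '[[[0,0,0.3],[0,0,0],0],[[0,0,0.6],[0,0,0],0],[[0,0,0.75],[0,0,0],0],[[0,0,0.75],[0,0,0],0],[[0,0,0.75],[0,0,0],0]]'
```

```text
time: 20.1
tcp_pos: [0.6109, -0.3253, 0.0183]
orientation: [[0.174, 0.985, 0.001], [0.985, -0.174, -0.001], [-0.001, 0.002, -1.0]]
contact_force: [-1.8, 1.1, 6.9]
width: 0.057
gripper_force: 44.1
```

```bash
python3 -m inch '[[[0,0,0],[0,0,0],0.8],[[0,0,0],[0,0,0],0.9],[[0,0,0],[0,0,0],1],[[0,0,0],[0,0,0],1],[[0,0,0],[0,0,0],1],[[0,0,0],[0,0,0],1],[[0,0,-3],[0,0,0],1],[[0,0,-7],[0,0,0],1],[[0,0,-11],[0,0,0],1],[[0,0,-14],[0,0,0],1]]'
python3 -m inch '[[[4,0,-2],[0,0,0],1],[[8,0,-4],[0,0,0],1],[[12,0,-4],[0,0,0],1],[[12,0,-4],[0,0,0],1],[[12,0,-4],[0,0,0],1]]'
python3 - <<'E'
from h import *
for n in('scene','side'):
    w=cloud(save(n))
    for t,(x,y,L) in dict(st=(444,-233,90),me=(680,164,55),jar=(611,-324,42),sp=(628,326,30)).items():
        c=(w[...,2]>.015)&(w[...,2]<.07)&(abs(w[...,0]*1000-x)<L*.5+15)&(abs(w[...,1]*1000-y)<L)
        q=w[c]*1000;r=cv2.minAreaRect(q[:,:2].astype(np.float32));print(n,t,np.round(r[0]),np.round(r[1]),round(r[2]),q[:,2].max().round())
a=load('scene')['color'][270:420,260:460];b=load('side')['color'][170:250,300:400]
cv2.imwrite('pics/crop6.png',np.hstack([cv2.resize(a,(420,600)),cv2.resize(b,(370,600))]))
E
```

```text
time: 20.93
tcp_pos: [0.611, -0.3252, 0.1601]
orientation: [[0.174, 0.985, 0.002], [0.985, -0.174, -0.001], [-0.001, 0.002, -1.0]]
contact_force: [0.7, -0.4, 0.2]
width: 0.0858
gripper_force: 0.0
time: 21.35
tcp_pos: [0.6325, -0.2016, 0.1977]
orientation: [[0.167, 0.986, 0.002], [0.986, -0.167, 0.002], [0.002, 0.001, -1.0]]
contact_force: [0.1, -0.7, -0.5]
width: 0.0855
gripper_force: 0.0
scene st [ 445. -234.] [144.  37.] 81 63.0
scene me [674. 154.] [68. 33.] 86 59.0
scene jar [ 608. -327.] [60. 57.] 72 56.0
scene sp [625. 325.] [33. 26.] 66 57.0
side st [ 441. -225.] [140.  34.] 86 61.0
side me [677. 167.] [59. 31.] 80 58.0
side jar [ 611. -318.] [60. 56.] 88 57.0
side sp [626. 329.] [27. 29.] 1 55.0
```

View pics/crop6.png

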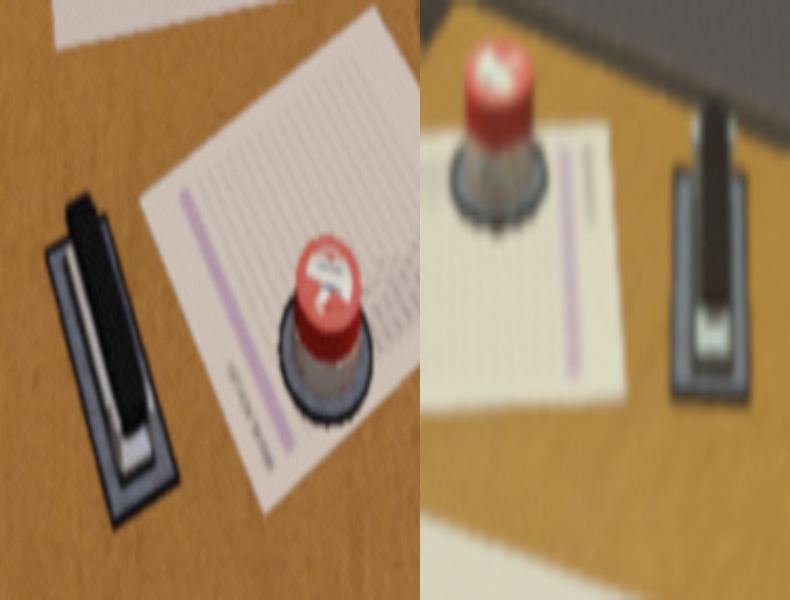

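The last crops show the jar upright in the large round tray (325,345 left; 498,190 right). The stapler is flat in its tray with gaps at both ends. All the numbers agree, so I'll hand in.

```bash
python3 -c "
from station import robot
print(robot.hand_in())"
```

```text
the job is handed in; nothing more can be done
None
```

I put the stapler, tape measure, jar and spool each into its own tray, left the mouse alone, and handed the job in at about 21 s; the hand-in returned no verdict, but the last camera checks showed all four upright and inside their trays.

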